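# Shut and lock the collar clamping fixture

## Robot

A 7-joint arm with a two-finger parallel gripper is mounted at the origin on the work surface. World frame = base frame: x ahead of the robot, y to its left, z up, the work surface at z = 0. Lengths are in m, angles in rad, forces in N, time in s.
With the tool pointing down it reaches from about 0.4 to 0.9 m from the base axis. Payload 5.5 kg.
Tool frame: the origin (TCP) lies midway between the tips of the shut fingers; the grasp point (between the pads) lies 19 mm behind it; z points along the fingers, y is the line along which they close (so a half turn about z gives the same grasp; the last joint's range is limited). The gripper opens to 85 mm and grips with 20 to 120 N. Pads are 22 mm wide; open, the fingers measure 114 mm over their backs; the gripper's body (76 mm by 85 mm) begins 54 mm behind the grasp point. The pads swing forward as they close: fully open they stand 13 mm farther back than shut.
Start: joints at [-0.879, 0.501, -0.427, 1.55, 0.221, 1.138, -0.21], TCP at [0.27, 0.591, 0.231] pointing down, gripper open.
Joint ranges: [-2.88, 2.88], [-0.31, 2.03], [-1.54, 1.56], [0.2, 2.42], [-1.41, 4.55], [0.19, 2.02], [-2.57, 2.57]. Speed limits (rad/s): [2.57, 2.57, 3.14, 3.14, 3.14, 3.14, 3.14].

## Interface

Orientations are given as a unit quaternion [w, x, y, z].
In Python, from rig import env gives the robot as it stands.
- The arm moves only by the shell command python3 -m jog 'ROWS' [FORCE]. ROWS is JSON, a list of rows, each a list of 3 entries, a list of its own where there are three numbers: the opening, from 0 (shut) to 1 (fully open), then the shift along the tool's x, y, z in mm, then the turn, a rotation vector about the tool's x, y, z in rad. In form: [[hand, [x, y, z], [wx, wy, wz]], ...]. A call has 1 to 20 rows; each row is the pose to reach, as a shift and turn from the pose commanded when the call began, along the tool's axes at that moment; what a row does not reach only later rows make up. A row lasts 1/10 s, in which the tool goes at most 50 mm and 8.59 degrees, less where a joint would pass 70% of its speed; a pose out of reach is approached as far as the arm can. A call with a gripper value outside its range is refused whole. The fingers move at their own pace and stop on an object; FORCE is the grip in N (left out, the last holds). Time passes only in rows, so rows that repeat a pose let the fingers close. It gives the time, the measured TCP pose, the force, the opening and the grip force at its end, in the units of the state.
- env.read_state(): the state, without advancing time (a new reading comes with each control period).
- env.read_camera(name): name is "side" or "top" or "wrist"; returns a dict with "pixels" (480x640x3 uint8, blue, green, red), "z_map" (480x640 float32, m along the optical axis (not along the pixel's ray), 0 where there is no reading), "K" (3x3 intrinsics, pixels), "extrinsics" (4x4, takes a point from camera to world coordinates). Camera axes: x right, y down, z forward; pixel columns grow to the right and rows downward; lengths in m; the calibration is good to about 2 mm. A picture is of the moment at which its call begins.
- env.finish_job(): hands the job in; it is judged then, once.
The state is a dict: "t": time; "joint_pos": joint angles; "dq": joint speeds; "tau": joint torques, N m; "eef_pos": TCP position; "tool_rot": TCP orientation; "ft_force": force on the tool from outside, world axes, zero at the start; "moment": the same for the moment, N m; "grip_width": opening from 0.0 (shut) to 1.0 (fully open); "grasp_force": force on a finger pad.
Only numpy, scipy, OpenCV 4.12 (cv2) and the standard library are available. Lean on these libraries where they do the work, as an engineer would, in place of code of your own. Each camera call takes 0.05 s, during which the arm holds its last target. There are 200 camera calls.

## Task

A turned collar lies in the sloping clamping fixture. First fold the stiff hinged cover frame right down over it until it is fully shut, then turn the torque knob clockwise until it clicks over its detent into the locked place, with its latch claw over the cover's tongue. Leave the cover shut, the knob locked and released, and do not disturb the things standing and lying around the fixture.

Things in the scene. Friction and masses are not known exactly. Their poses are not given: they have to be found in the camera images.
- fixture: Green steel clamping fixture, fixed to the bench, base 236 x 210 x 12 mm. Origin: centre of its underside; x level from its low front edge to its high rear, y left, z up. Its deck (250 x 200 mm, centre 90 mm above the origin) slopes up towards +x at 32 degrees and carries a bright collar 76 mm across, the cover frame hinged near the high edge and the knob near the low edge.
- cover (a joint): Angle of the cover frame from the deck, rad: 0 fully shut (parallel to the deck, on its stop), 1.57 square to the deck, at most 2.1. It stands open at the start. The hinge is stiff: it stays where it is left and needs about 4 to 7 N at the free edge to fold down.
- cover_hinge (a point): Mid-width point of the cover's hinge line, in the middle of the 8 mm plate, 20 mm above the deck along its normal; 66 mm behind (+x) and 155 mm above the fixture's origin. Axes turn with the cover: x from free edge to hinge, y along the hinge (fixture's left), z out of the face that is uppermost when shut. Opening is a positive turn about y.
- cover_edge (a point): Middle of the cover's free edge, on the face uppermost when shut (push on this face to fold it down); axes as cover_hinge. Steel frame, 115 mm from hinge to free edge, 150 mm wide, 8 mm thick, window 56 x 56 mm in its middle; strip at the free edge 32 mm deep, with a tongue 40 mm wide running 16 mm beyond it. Shut, its upper face is 24 mm above the deck.
- knob (a joint): Turn of the torque knob, rad, positive clockwise seen from above: 0 unlocked (start), 1.05 locked (60 degrees on), with a stop at each. A spring detent resists with up to 0.45 N m; past about 0.55 it snaps over and pulls on to 1.05, short of that it springs back to 0. Locked, the bar points straight upslope with the claw over the cover's tongue.
- knob_grip (a point): Grip point on the knob's axis, 55 mm above the deck. The axis is square to the deck: it leans 32 degrees to the low front. Grip: black bar 84 x 18 mm, from 35 to 65 mm above the deck, over a 48 mm disc; a steel latch claw under one end reaches 52 mm from the axis. Axes turn with the knob: x along the bar to the claw end, y across it, z outward on the axis. Positive joint = negative turn about z.
- collar_stack: Bystander, loose: stack of turned bright collars, 60 mm across, 76 mm high. Origin: centre of its underside.
- stamp_box: Bystander, loose: blue box of steel punches, 60 x 45 x 62 mm. Origin: centre of its underside.
- bolt: Bystander, loose: black bolt standing on its head, 36 mm across, 85 mm high. Origin: centre of its underside.
- hammer: Bystander, loose: hammer lying on the bench, 250 mm long, head about 80 mm across and 26 mm high. Origin: at bench height under the middle of its length; x along the handle towards the head.

How it is judged:
On the way, in this order (a step that is already met when the one before it is completed fails the run):
1. the cover is folded fully shut while the knob is still unlocked (value of joint cover below 0.07 rad and value of joint knob below 0.4 rad), for 0.2 s.
2. the knob has clicked over into its locked detent, the cover shut (value of joint knob above 0.9 rad and value of joint cover below 0.07 rad), for 0.2 s.
At the end, for the whole second after the job is handed in: The cover is shut (within 0.07 rad of its stop) and the knob rests in its locked detent (beyond 0.9 rad); the cover was shut before the knob was turned past 0.4 rad, and no bystander moved more than 30 mm or tipped (all of step 2 and velocity of joint knob between -0.1 and 0.1 rad/s); the robot touches nothing.
It fails at once if a thing beside the fixture is pushed more than 30 mm (distance of any of collar_stack, stamp_box, bolt, hammer from where it was at the start of the episode above 0.03 m).
It fails at once if a thing beside the fixture is tipped over (angle between any of collar_stack, stamp_box, bolt's own z axis and vertical above 0.5 rad).
It also fails if it takes over 54 s, if anything falls off the work surface, if the arm or the gripper's body presses on something with over 40 N, if the wrist force passes 120 N, or if a joint passes its speed limit or range.

## Working session

There is one attempt and no reset: what is moved stays moved. The work goes in short steps, Python scripts to look and compute and a shell command to move; the robot and the scene stay as the last step left them, time stands still between calls to the robot, and variables do not carry over. Pictures are saved under pics/ and viewed, at most 10 in all, crops included, and the job is handed in when it is done.

```bash
ls; mkdir -p pics; python3 - <<'E'
from rig import env
import cv2,numpy as np
for n in ["side","top"]:
    c=env.read_camera(n); cv2.imwrite(f"pics/{n}0.png",c["pixels"]); np.savez(f"pics/{n}0.npz",**c)
    print(n,c["K"].tolist(),np.round(c["extrinsics"],3).tolist())
s=env.read_state(); print(s)
E
```

```text
pics
side [[484.0310177874266, 0.0, 319.70584608432904], [0.0, 484.0310177874266, 239.58962607062261], [0.0, 0.0, 1.0]] [[-0.988, -0.108, 0.107, 0.487], [-0.152, 0.627, -0.764, 0.834], [0.016, -0.771, -0.636, 0.783], [0.0, 0.0, 0.0, 1.0]]
top [[560.8404655264931, 0.0, 315.654028863398], [0.0, 560.8404655264931, 240.84664389045204], [0.0, 0.0, 1.0]] [[-0.026, -0.988, 0.153, 0.428], [-0.999, 0.029, 0.015, 0.043], [-0.019, -0.153, -0.988, 1.224], [0.0, 0.0, 0.0, 1.0]]
{'t': 0.1, 'joint_pos': array([-0.87876876,  0.50177073, -0.42681195,  1.55132206,  0.22080988,
        1.13831817, -0.21026008]), 'dq': array([-4.28859514e-04, -2.49462729e-03,  5.45867018e-04, -2.97322724e-03,
        3.84467338e-05,  2.19910384e-05,  4.21159357e-04]), 'tau': array([-1.08302815e-02, -5.70817494e+01, -5.83828613e+00, -2.81750035e+01,
        1.05354385e-02,  5.60961533e-03,  3.79799326e-05]), 'eef_pos': array([0.27005257, 0.59056476, 0.23036277]), 'tool_rot': array([-2.15558588e-04,  2.12729811e-01,  9.77110665e-01, -8.54429042e-04]), 'ft_force': array([ 0.47273933, -0.06943107, -0.25404957]), 'moment': array([-0.01018004,  0.00187728,  0.00337696]), 'grasp_force': 0.0, 'grip_width': 1.0036928527865037}
```

View pics/side0.png

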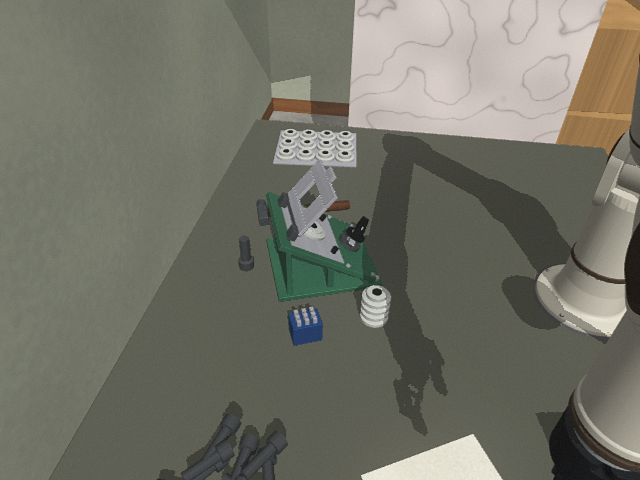

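View pics/top0.png

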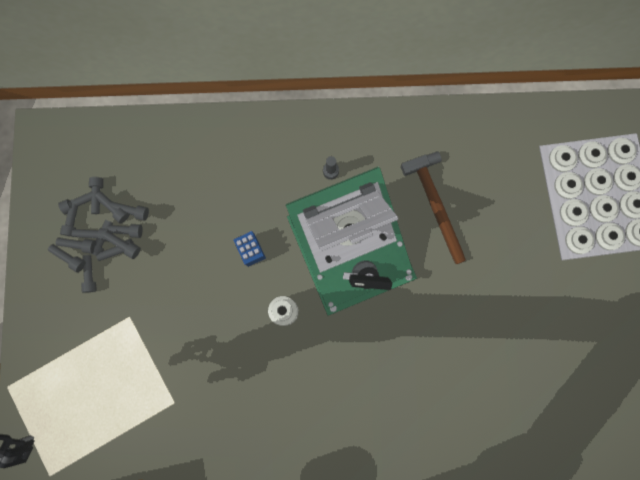

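The fixture is at about (350,240) in the top view, with its low front towards the robot. The cover stands open at (350,220), and the knob bar is at (370,281) with its claw end left at (348,275). The stack (283,310), box (249,248), bolt (331,168) and hammer (440,210) stand clear around it.

```bash
cat > h.py <<'E'
import numpy as np, cv2
from scipy.spatial.transform import Rotation as R
def cloud(c):
    z=c["z_map"]; v,u=np.mgrid[:480,:640]; K=c["K"]
    p=np.stack([(u-K[0,2])/K[0,0]*z,(v-K[1,2])/K[1,1]*z,z],-1)
    E=c["extrinsics"]; return p@E[:3,:3].T+E[:3,3]
E
python3 - <<'E'
from h import *
P=[];N=[]
G=[]
for n in["side","top"]:
    c=np.load(f"pics/{n}0.npz"); p=cloud(c); hsv=cv2.cvtColor(c["pixels"],cv2.COLOR_BGR2HSV)
    g=(hsv[...,0]>65)&(hsv[...,0]<90)&(hsv[...,1]>110)&(c["z_map"]>0)
    q=p[g]; q=q[(q[:,2]>-.01)&(q[:,2]<.25)]; print(n,len(q),q.min(0).round(3),q.max(0).round(3)); G.append(q)
    P.append(p.reshape(-1,3)); N.append(hsv.reshape(-1,3))
q=np.vstack(G); rng=np.random.default_rng(0); best=0
for i in range(4000):
    a,b,d=q[rng.choice(len(q),3,False)]; n=np.cross(b-a,d-a); l=np.linalg.norm(n)
    if l<1e-5: continue
    n/=l; n*=np.sign(n[2]); 
    if abs(n[2]-np.cos(np.radians(32)))>.04: continue
    m=abs((q-a)@n)<.003
    if m.sum()>best: best=m.sum(); M=m
d=q[M]; c0=d.mean(0); n=np.linalg.svd(d-c0)[2][2]; n*=np.sign(n[2])
print("deck",best,n,np.degrees(np.arccos(n[2])),"yaw",np.degrees(np.arctan2(-n[1],-n[0])))
yaw=np.arctan2(-n[1],-n[0]); ex=np.array([np.cos(yaw),np.sin(yaw),0]); ey=np.array([-ex[1],ex[0],0]); 
xd=np.cross(ey,n)
for v,s in((xd,'xd'),(ey,'ey')):
    t=d@v; print(s,np.percentile(t,[0,1,2,50,98,99,100]).round(4))
A=np.vstack(P); A=A[np.isfinite(A).all(1)]
near=lambda: None
# yaw cross-check: minAreaRect of deck inliers in deck plane
print(cv2.minAreaRect(np.c_[d@xd,d@ey].astype(np.float32)))
# everything above the deck plane, in deck coords (u,v,h)
off=c0@n; U=np.c_[A@xd,A@ey,A@n-off]
np.savez("deck.npz",xd=xd,ey=ey,n=n,off=off,c0=c0)
E
```

```text
side 1083 [ 0.463 -0.101  0.   ] [0.739 0.123 0.158]
top 465 [ 0.501 -0.136  0.006] [0.733 0.119 0.158]
deck 519 [-0.49491111 -0.20156546  0.84524219] 32.302106086222096 yaw 22.159893040961297
xd [0.3743 0.3751 0.3764 0.4678 0.6363 0.6385 0.6416]
ey [-0.3403 -0.3363 -0.3343 -0.1893 -0.1413 -0.1403 -0.1391]
((0.5080251693725586, -0.2397308349609375), (0.19952110946178436, 0.26430371403694153), 88.57844543457031)
```

```bash
python3 - <<'E'
from h import *
D=np.load("deck.npz"); n=D["n"]; yaw0=np.arctan2(-n[1],-n[0])
th=np.radians(32)
def frame(yaw):
    ex=np.array([np.cos(yaw),np.sin(yaw),0]); ey=np.array([-ex[1],ex[0],0]); ez=np.array([0,0,1.])
    return ex,ey,np.cos(th)*ex+np.sin(th)*ez,-np.sin(th)*ex+np.cos(th)*ez
P=[];H=[]
for k in["side","top"]:
    c=np.load(f"pics/{k}0.npz"); p=cloud(c); hsv=cv2.cvtColor(c["pixels"],cv2.COLOR_BGR2HSV)
    m=c["z_map"]>0; P.append(p[m]); H.append(np.c_[hsv[m],np.full(m.sum(),k=="top")])
P=np.vstack(P);H=np.vstack(H).astype(int)
g=(H[:,0]>65)&(H[:,0]<90)&(H[:,1]>110)
for lo,hi in((.004,.02),(-.004,.02)):
    b=P[g&(P[:,2]>lo)&(P[:,2]<hi)]; print("base rect",len(b),cv2.minAreaRect(b[:,:2].astype(np.float32)))
ex,ey,xd,nd=frame(yaw0)
# plane position with fixed 32deg slope
gg=P[g]; s=gg@nd; s=s[abs(s-D["c0"]@nd)<.006]; off=np.median(s)
# origin O: (O+0.09z)@nd=off ; O@ey=-0.2397
O_ex=(0.09*nd[2]-off)/np.sin(th); O=O_ex*ex-0.2397*ey
print("yaw",np.degrees(yaw0),"O",O)
C=O+[0,0,.09]
U=np.c_[(P-C)@xd,(P-C)@ey,(P-C)@nd]
box=(abs(U[:,0])<.2)&(abs(U[:,1])<.11)
# deck extents at tight height
m=box&g&(abs(U[:,2])<.003); print("deck green u",np.percentile(U[m,0],[1,99]).round(4),"v",np.percentile(U[m,1],[.5,99.5]).round(4))
# knob bar: dark, height .05-.075
for nm,mm in(("dark",(H[:,2]<60)),):
    for cam in(0,1):
        m=(H[:,3]==cam)&box&mm&(U[:,2]>.055)&(U[:,2]<.075)&(U[:,0]<0)
        if m.sum()>5: print("bar",cam,m.sum(),np.median(U[m],0).round(4),cv2.minAreaRect(U[m][:,:2].astype(np.float32)*1000))
# cover
m=(abs(U[:,1])<.11)&(H[:,1]<45)&(H[:,2]>80)&(U[:,2]>.045)&(U[:,2]<.2)&(U[:,0]>-.04)
c=U[m]; print("cover",m.sum(),c.min(0).round(3),c.max(0).round(3))
for cam in(0,1):
    k=U[m&(H[:,3]==cam)]; f=np.polyfit(k[:,2],k[:,0],1); print(cam,"slope",f,"angle",np.degrees(np.arctan2(1,-f[0])), np.percentile(k[:,1],[1,99]).round(3), np.percentile(k[:,2],[99,100]).round(3))
np.savez("fix.npz",O=O,C=C,ex=ex,ey=ey,xd=xd,nd=nd,yaw=yaw0)
from rig import env
s=env.read_state(); print(R.from_quat(s["tool_rot"][[1,2,3,0]]).as_matrix().round(3))
# top-view deck-frame scatter
img=np.zeros((400,800),np.uint8)
E
```

```text
base rect 894 ((0.6010407209396362, -0.010955139994621277), (0.2337719053030014, 0.20503634214401245), 20.600177764892578)
base rect 905 ((0.6010407209396362, -0.010955139994621277), (0.2337719053030014, 0.20503634214401245), 20.600177764892578)
yaw 22.159893040961297 O [ 0.60179082 -0.01372258  0.        ]
deck green u [-0.1259  0.1237] v [-0.0983  0.0998]
bar 0 143 [-0.0665  0.0102  0.0659] ((-72.68537902832031, 1.4314727783203125), (85.14170837402344, 17.9625244140625), 59.47282791137695)
bar 1 341 [-0.0748 -0.0022  0.0644] ((-74.55619812011719, 1.7829627990722656), (83.29070281982422, 19.839685440063477), 59.61005401611328)
cover 3673 [ 0.064 -0.079  0.045] [0.094 0.075 0.152]
0 slope [-0.16742456  0.09741424] angle 80.4954327768995 [-0.075  0.073] [0.15  0.152]
1 slope [-0.1790013  0.0972122] angle 79.8514611897315 [-0.074  0.073] [0.15  0.152]
[[-0.909  0.416 -0.001]
 [ 0.416  0.909 -0.002]
 [ 0.    -0.002 -1.   ]]
```

```bash
cat >> h.py <<'E'
def fx():
    yaw=np.radians(21.6); t=np.radians(32)
    ex=np.array([np.cos(yaw),np.sin(yaw),0]); ey=np.array([-ex[1],ex[0],0]); ez=np.array([0,0,1.])
    O=np.array([.6015,-.0125,0])
    return O+[0,0,.09],np.cos(t)*ex+np.sin(t)*ez,ey,-np.sin(t)*ex+np.cos(t)*ez
C,XD,EY,ND=fx()
def W(u,v,h): return C+(u*XD+v*EY+h*ND)/1000   # mm in deck frame
def tool(psi):  # tool y at psi deg from upslope towards left, z into the deck
    p=np.radians(psi); y=np.cos(p)*XD+np.sin(p)*EY; return np.c_[np.cross(y,-ND),y,-ND]
def state(env):
    s=env.read_state(); T=R.from_quat(np.roll(s["tool_rot"],-1)).as_matrix(); p=s["eef_pos"]
    d=(p-C)*1000
    print("t",s["t"].__round__(2),"uvh",np.round([d@XD,d@EY,d@ND],1),"xyz",p.round(3),"F",s["ft_force"].round(1),"F uvh",np.round([s["ft_force"]@XD,s["ft_force"]@EY,s["ft_force"]@ND],1),"q",s["joint_pos"].round(2),"grip",round(s["grip_width"],2),round(s["grasp_force"],1))
    return p,T
def go(p,T,uvh,psi):
    d=T.T@(W(*uvh)-p)*1000; r=R.from_matrix(T.T@tool(psi)).as_rotvec()
    print(uvh,psi,"shift",d.round(1).tolist(),"rot",r.round(3).tolist())
E
python3 - <<'E'
from h import *
from rig import env
p,T=state(env); go(p,T,(125,0,230),0)
E
```

```text
t 0.1 uvh [  1.3 682.7 164.7] xyz [0.27  0.591 0.23 ] F [ 0.5 -0.1 -0.3] F uvh [ 0.2 -0.2 -0.4] q [-0.88  0.5  -0.43  1.55  0.22  1.14 -0.21] grip 1.0 0.0
(125, 0, 230) 0 shift [-541.2, -422.4, -120.2] rot [-0.532, -0.213, 0.745]
```

```bash
python3 -m jog '[[0,[0,0,-50],[0,0,0]],[0,[0,0,-100],[0,0,0]],[0,[0,0,-150],[0,0,0]],[0,[0,0,-170],[0,0,0]],[0,[-54,-42,-165],[-0.053,-0.021,0.074]],[0,[-108,-84,-160],[-0.106,-0.043,0.149]],[0,[-162,-127,-155],[-0.16,-0.064,0.223]],[0,[-216,-169,-150],[-0.213,-0.085,0.298]],[0,[-271,-211,-145],[-0.266,-0.106,0.372]],[0,[-325,-253,-140],[-0.319,-0.128,0.447]],[0,[-379,-296,-135],[-0.372,-0.149,0.521]],[0,[-433,-338,-130],[-0.426,-0.17,0.596]],[0,[-487,-380,-125],[-0.479,-0.192,0.67]],[0,[-541,-422,-120],[-0.532,-0.213,0.745]],[0,[-541,-422,-120],[-0.532,-0.213,0.745]],[0,[-541,-422,-120],[-0.532,-0.213,0.745]],[0,[-541,-422,-120],[-0.532,-0.213,0.745]],[0,[-541,-422,-120],[-0.532,-0.213,0.745]],[0,[-541,-422,-120],[-0.532,-0.213,0.745]],[0,[-541,-422,-120],[-0.532,-0.213,0.745]]]'; python3 - <<'E'
from h import *
from rig import env
p,T=state(env); go(p,T,(125,0,230),0); go(p,T,(122,0,118),0)
c=env.read_camera("side"); cv2.imwrite("pics/side1.png",c["pixels"][120:320,180:450].repeat(2,0).repeat(2,1))
E
```

```text
t: 2.1
eef_pos: [0.5864, -0.0181, 0.3503]
tool_rot: [0.154, 0.541, 0.795, 0.228]
ft_force: [-1.1, 1.2, 0.4]
grip_width: -0.004
grasp_force: 0.0
t 2.1 uvh [124.3   0.4 229.3] xyz [ 0.586 -0.018  0.35 ] F [-1.1  1.2  0.4] F uvh [-0.3  1.5  0.6] q [-0.31 -0.04  0.45  2.03 -0.4   0.69  0.77] grip -0.0 0.0
(125, 0, 230) 0 shift [-0.4, 0.7, -0.7] rot [-0.001, -0.001, -0.002]
(122, 0, 118) 0 shift [-0.4, -2.2, 111.3] rot [-0.001, -0.001, -0.002]
```

```bash
python3 - <<'E'
import numpy as np
for a in [85,78,72,66,60,54,48,42,36,30,24,18,12,8,4,1,0]:
    t=np.radians(a); r=108
    u=90.3-r*np.cos(t)+4*np.sin(t)+15; h=20+r*np.sin(t)+4*np.cos(t)
    print(a,round(u-124.3),round(229.3-h),end=' | ')
E
```

```text
85 -24 101 | 78 -38 103 | 72 -49 105 | 66 -59 109 | 60 -70 114 | 54 -79 120 | 48 -88 126 | 42 -97 134 | 36 -104 143 | 30 -111 152 | 24 -116 162 | 18 -120 172 | 12 -124 183 | 8 -125 190 | 4 -126 198 | 1 -127 203 | 0 -127 205 |
```

View pics/side1.png

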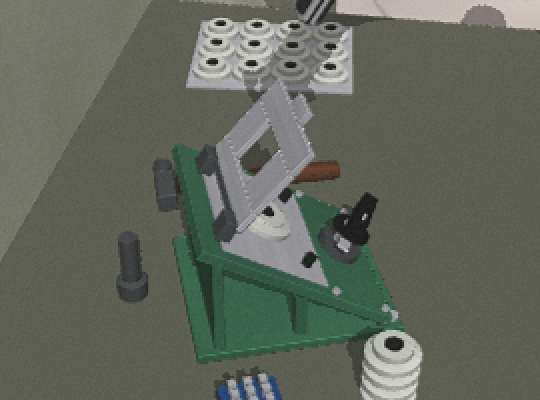

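The crop shows the cover standing open with its tongue at (303,108), the knob bar at (360,215), and the fingertips just entering at the top (315,5). Nothing has been disturbed, so I descend behind the cover and start folding.

```bash
python3 -m jog '[[0,[0,0,40],[0,0,0]],[0,[0,0,80],[0,0,0]],[0,[0,0,101],[0,0,0]],[0,[0,-10,101],[0,0,0]],[0,[0,-24,101],[0,0,0]],[0,[0,-31,102],[0,0,0]],[0,[0,-38,103],[0,0,0]],[0,[0,-44,104],[0,0,0]],[0,[0,-49,105],[0,0,0]],[0,[0,-54,107],[0,0,0]],[0,[0,-59,109],[0,0,0]],[0,[0,-65,111],[0,0,0]],[0,[0,-70,114],[0,0,0]],[0,[0,-75,117],[0,0,0]],[0,[0,-79,120],[0,0,0]],[0,[0,-84,123],[0,0,0]],[0,[0,-88,126],[0,0,0]],[0,[0,-88,126],[0,0,0]],[0,[0,-88,126],[0,0,0]]]'; python3 - <<'E'
from h import *
from rig import env
p,T=state(env)
c=env.read_camera("side"); cv2.imwrite("pics/side2.png",c["pixels"][120:320,180:450].repeat(2,0).repeat(2,1))
for a in [48,42,36,30,24,18,12,8,4,1,-1,-3]:
    t=np.radians(a); r=108; u=105.3-r*np.cos(t)+4*np.sin(t); h=20+r*np.sin(t)+4*np.cos(t)
    d=T.T@(W(u,0,h)-p)*1000; print(a,d.round().tolist(),end=' | ')
E
```

```text
t: 4.05
eef_pos: [0.579, -0.0202, 0.197]
tool_rot: [0.154, 0.541, 0.795, 0.228]
ft_force: [0.1, -0.2, 0.7]
grip_width: -0.001
grasp_force: 0.0
t 4.05 uvh [ 36.6   1.2 103.4] xyz [ 0.579 -0.02   0.197] F [ 0.1 -0.2  0.7] F uvh [ 0.4 -0.2  0.6] q [-0.18  0.18  0.37  2.22 -0.95  0.43  1.36] grip -0.0 0.0
48 [-1.0, -1.0, 0.0] | 42 [-1.0, -9.0, 8.0] | 36 [-1.0, -16.0, 17.0] | 30 [-1.0, -23.0, 26.0] | 24 [-1.0, -28.0, 36.0] | 18 [-1.0, -33.0, 46.0] | 12 [-1.0, -36.0, 57.0] | 8 [-1.0, -38.0, 64.0] | 4 [-1.0, -39.0, 72.0] | 1 [-1.0, -39.0, 78.0] | -1 [-1.0, -39.0, 81.0] | -3 [-1.0, -39.0, 85.0] |
```

View pics/side2.png

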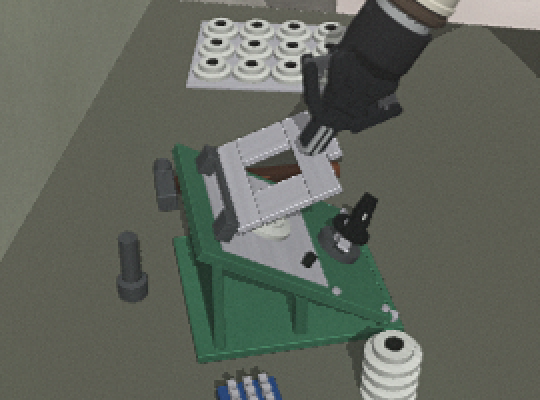

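The cover follows: the fingertip is on the strip at (318,140) with the cover about half shut. I continue the arc.

```bash
python3 -m jog '[[0,[0,-5,4],[0,0,0]],[0,[0,-9,8],[0,0,0]],[0,[0,-13,12],[0,0,0]],[0,[0,-16,17],[0,0,0]],[0,[0,-20,21],[0,0,0]],[0,[0,-23,26],[0,0,0]],[0,[0,-28,36],[0,0,0]],[0,[0,-33,46],[0,0,0]],[0,[0,-35,51],[0,0,0]],[0,[0,-36,57],[0,0,0]],[0,[0,-38,64],[0,0,0]],[0,[0,-39,68],[0,0,0]],[0,[0,-39,72],[0,0,0]],[0,[0,-39,75],[0,0,0]],[0,[0,-39,78],[0,0,0]],[0,[0,-39,80],[0,0,0]],[0,[0,-39,80],[0,0,0]]]'; python3 - <<'E'
from h import *
from rig import env
p,T=state(env)
E
```

```text
t: 5.8
eef_pos: [0.5872, -0.0174, 0.1101]
tool_rot: [0.155, 0.541, 0.795, 0.229]
ft_force: [-16.2, -3.1, 19.7]
grip_width: -0.002
grasp_force: 12.3
t 5.8 uvh [-2.1  0.7 25. ] xyz [ 0.587 -0.017  0.11 ] F [-16.2  -3.1  19.7] F uvh [-3.3  3.1 25.3] q [ 0.22  0.36 -0.09  2.24 -1.4   0.24  1.86] grip -0.0 12.3
```

```bash
python3 -m jog '[[0,[0,0,1],[0,0,0]],[0,[0,0,1],[0,0,0]],[0,[0,0,-30],[0,0,0]],[0,[0,20,-75],[0,0,0]],[0,[0,40,-120],[0,0,0]],[0,[0,60,-160],[0,0,0]],[0,[0,60,-160],[0,0,0]],[0,[0,60,-160],[0,0,0]]]'; python3 - <<'E'
from h import *
from rig import env
p,T=state(env)
for k in("side","top"):
    c=env.read_camera(k); P=cloud(c); hsv=cv2.cvtColor(c["pixels"],cv2.COLOR_BGR2HSV); m=c["z_map"]>0
    P=P[m];H=hsv[m]; U=np.c_[(P-C)@XD,(P-C)@EY,(P-C)@ND]*1000
    g=(abs(U[:,1])<100)&(abs(U[:,0])<125)
    b=g&(H[:,2]<60)&(U[:,2]>55)&(U[:,2]<75)&(U[:,0]<0)
    if b.sum()>10: print(k,"bar",b.sum(),cv2.minAreaRect(U[b][:,:2].astype(np.float32)),np.median(U[b][:,2]))
    d=g&(abs(U[:,1])<70)&(H[:,1]<45)&(H[:,2]>80)&(U[:,2]>12)&(U[:,2]<60)&(U[:,0]>-20)&(U[:,0]<75)
    if d.sum()>50:
        f=np.linalg.lstsq(np.c_[U[d][:,:2],np.ones(d.sum())],U[d][:,2],rcond=None)[0]; print("cover plane",d.sum(),f,np.median(U[d][:,2]))
    gr=g&(H[:,0]>65)&(H[:,0]<90)&(H[:,1]>110)&(abs(U[:,2])<8); print("deck h",np.median(U[gr][:,2]))
    if k=="side": cv2.imwrite("pics/side3.png",c["pixels"][120:320,180:450].repeat(2,0).repeat(2,1))
go(p,T,(-74,0,110),150); go(p,T,(-74,0,110),-30)
E
```

```text
t: 6.6
eef_pos: [0.5584, -0.0294, 0.2807]
tool_rot: [0.158, 0.539, 0.795, 0.23]
ft_force: [0.6, 0.6, -0.4]
grip_width: 0.001
grasp_force: 0.0
t 6.6 uvh [6.170e+01 1.000e-01 1.863e+02] xyz [ 0.558 -0.029  0.281] F [ 0.6  0.6 -0.4] F uvh [ 0.5  0.3 -0.7] q [-0.02  0.    0.21  2.17 -0.58  0.55  1.01] grip 0.0 0.0
side bar 143 ((-73.11640930175781, -1.7234649658203125), (87.74976348876953, 18.409299850463867), 61.03733825683594) 65.78797682816628
cover plane 1102 [-7.00106324e-03 -1.22474407e-03  2.43956487e+01] 25.170661891051985
deck h 1.0065965718704684
top bar 112 ((-61.24542999267578, 22.15545082092285), (32.266197204589844, 18.255945205688477), 61.32836151123047) 63.51054932596233
cover plane 2559 [-5.91075148e-03 -4.72312843e-04  2.28083681e+01] 23.732371272456376
deck h 0.03462944172998712
(-74, 0, 110) 150 shift [0.2, -136.3, 75.3] rot [0.001, 0.01, -2.616]
(-74, 0, 110) -30 shift [0.2, -136.3, 75.3] rot [0.007, -0.0, 0.525]
```

View pics/side3.png

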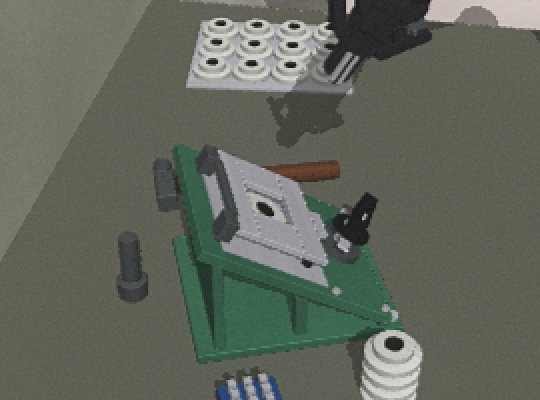

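The crop shows the cover lying flat, with its tongue at (320,228) beside the still unlocked knob (355,220). The plane fit confirms it is shut (24 mm, about 0.4°). I now turn the wrist and move above the knob.

```bash
python3 -m jog '[[0.6,[0,-10,0],[0,0,-0.145]],[0.6,[0,-20,0],[0,0,-0.29]],[0.6,[0,-30,0],[0,0,-0.435]],[0.6,[0,-40,0],[0,0,-0.58]],[0.6,[0,-50,0],[0,0,-0.725]],[0.6,[0,-60,0],[0,0,-0.87]],[0.6,[0,-70,5],[0,0,-1.015]],[0.6,[0,-80,10],[0,0,-1.16]],[0.6,[0,-90,15],[0,0,-1.305]],[0.6,[0,-100,20],[0,0,-1.45]],[0.6,[0,-110,25],[0,0,-1.595]],[0.6,[0,-120,30],[0,0,-1.74]],[0.6,[0,-130,35],[0,0,-1.885]],[0.6,[0,-136,40],[0,0,-2.03]],[0.6,[0,-136,45],[0,0,-2.175]],[0.6,[0,-136,50],[0,0,-2.32]],[0.6,[0,-136,60],[0,0,-2.465]],[0.6,[0,-136,65],[0,0,-2.62]],[0.6,[0,-136,70],[0,0,-2.62]],[0.6,[0,-136,75],[0,0,-2.62]]]'; python3 - <<'E'
from h import *
from rig import env
p,T=state(env); go(p,T,(-74,-1,110),150.5); go(p,T,(-74,-1,38),150.5); go(p,T,(-74,-1,38),90)
E
```

```text
t: 8.7
eef_pos: [0.5059, -0.0455, 0.1875]
tool_rot: [0.274, -0.503, 0.815, -0.085]
ft_force: [-0.9, -0.1, 0.3]
grip_width: 0.604
grasp_force: 0.0
t 8.7 uvh [-34.    4.5 136.3] xyz [ 0.506 -0.046  0.188] F [-0.9 -0.1  0.3] F uvh [-0.6  0.2  0.8] q [-1.45 -0.3   1.56  2.42  0.33  0.19  2.57] grip 0.6 0.0
(-74, -1, 110) 150.5 shift [32.2, 24.8, 25.8] rot [-0.058, -0.042, -0.308]
(-74, -1, 38) 150.5 shift [29.8, 29.4, 97.6] rot [-0.058, -0.042, -0.308]
(-74, -1, 38) 90 shift [29.8, 29.4, 97.6] rot [-0.073, -0.008, 0.748]
```

Joint 7 hit its limit, so that half-turn is the wrong one. I back out and use the other grasp (psi = -30°).

```bash
python3 - <<'E'
from h import *
from rig import env
p,T=state(env); go(p,T,(40,0,220),-30);go(p,T,(40,0,220),0)
E
```

```text
t 8.7 uvh [-34.    4.5 136.3] xyz [ 0.506 -0.046  0.188] F [-0.9 -0.1  0.3] F uvh [-0.6  0.2  0.8] q [-1.45 -0.3   1.56  2.42  0.33  0.19  2.57] grip 0.6 0.0
(40, 0, 220) -30 shift [-48.5, -58.9, -81.8] rot [-0.06, 0.083, 2.841]
(40, 0, 220) 0 shift [-48.5, -58.9, -81.8] rot [-0.07, 0.057, 2.318]
```

```bash
python3 -m jog '[[0.6,[-6,-7,-20],[0,0,0.14]],[0.6,[-12,-14,-40],[0,0,0.28]],[0.6,[-18,-21,-60],[0,0,0.42]],[0.6,[-24,-28,-80],[0,0,0.56]],[0.6,[-30,-35,-80],[0,0,0.7]],[0.6,[-36,-42,-80],[0,0,0.84]],[0.6,[-42,-49,-80],[0,0,0.98]],[0.6,[-48,-58,-80],[0,0,1.12]],[0.6,[-48,-58,-80],[0,0,1.26]],[0.6,[-48,-58,-80],[0,0,1.4]],[0.6,[-48,-58,-80],[0,0,1.54]],[0.6,[-48,-58,-80],[0,0,1.68]],[0.6,[-48,-58,-80],[0,0,1.82]],[0.6,[-48,-58,-80],[0,0,1.96]],[0.6,[-48,-58,-80],[0,0,2.1]],[0.6,[-48,-58,-80],[-0.06,0.06,2.24]],[0.6,[-48,-58,-80],[-0.06,0.06,2.32]],[0.6,[-48,-58,-80],[-0.06,0.06,2.32]]]'; python3 - <<'E'
from h import *
from rig import env
p,T=state(env); go(p,T,(40,0,220),0);go(p,T,(40,0,220),-30)
E
```

```text
t: 10.5
eef_pos: [0.5244, -0.0438, 0.2937]
tool_rot: [0.154, 0.546, 0.793, 0.224]
ft_force: [-0.4, -0.3, -0.1]
grip_width: 0.602
grasp_force: 0.0
t 10.5 uvh [ 37.4  -0.7 216.9] xyz [ 0.524 -0.044  0.294] F [-0.4 -0.3 -0.1] F uvh [-0.5 -0.1  0.2] q [-0.47 -0.11  0.67  2.22 -0.41  0.58  0.87] grip 0.6 0.0
(40, 0, 220) 0 shift [0.8, 2.6, -3.1] rot [-0.008, 0.005, -0.011]
(40, 0, 220) -30 shift [0.8, 2.6, -3.1] rot [-0.006, 0.007, 0.513]
```

```bash
python3 -m jog '[[0.6,[0,0,0],[0,0,0.13]],[0.6,[0,0,0],[0,0,0.26]],[0.6,[0,0,0],[0,0,0.39]],[0.6,[0,0,0],[0,0,0.51]],[0.6,[0,-20,0],[0,0,0.51]],[0.6,[0,-40,10],[0,0,0.51]],[0.6,[0,-60,20],[0,0,0.51]],[0.6,[0,-80,40],[0,0,0.51]],[0.6,[0,-100,60],[0,0,0.51]],[0.6,[0,-111,80],[0,0,0.51]],[0.6,[0,-111,107],[0,0,0.51]],[0.6,[0,-111,107],[0,0,0.51]],[0.6,[0,-111,107],[0,0,0.51]]]'; python3 - <<'E'
from h import *
from rig import env
p,T=state(env); go(p,T,(-74,-1,110),-29.5);go(p,T,(-74,-1,38),-29.5)
E
```

```text
t: 11.8
eef_pos: [0.4878, -0.0571, 0.1449]
tool_rot: [0.092, 0.727, 0.63, 0.256]
ft_force: [-0.5, -0.1, 0.6]
grip_width: 0.602
grasp_force: 0.0
t 11.8 uvh [-74.5   0.4 111.3] xyz [ 0.488 -0.057  0.145] F [-0.5 -0.1  0.6] F uvh [-0.1  0.1  0.7] q [-0.24  0.18  0.58  2.42 -1.32  0.45  1.37] grip 0.6 0.0
(-74, -1, 110) -29.5 shift [-0.9, 1.1, 1.3] rot [-0.006, 0.008, -0.004]
(-74, -1, 38) -29.5 shift [-0.4, 1.6, 73.3] rot [-0.006, 0.008, -0.004]
```

```bash
python3 -m jog '[[0.6,[-1,1,15],[0,0,0]],[0.6,[-1,1,30],[0,0,0]],[0.6,[-1,1,40],[0,0,0]],[0.6,[-1,1,40],[0,0,0]]]'; python3 - <<'E'
from h import *
from rig import env
p,T=state(env); go(p,T,(-74,-1,38),-29.5)
E
```

```text
t: 12.2
eef_pos: [0.5043, -0.0535, 0.1131]
tool_rot: [0.092, 0.727, 0.633, 0.251]
ft_force: [-0.7, -0.9, -1.5]
grip_width: 0.599
grasp_force: 0.0
t 12.2 uvh [-77.2  -2.3  75.5] xyz [ 0.504 -0.053  0.113] F [-0.7 -0.9 -1.5] F uvh [-1.6 -0.6 -0.8] q [ 0.4   0.26 -0.15  2.39 -1.4   0.28  1.47] grip 0.6 0.0
(-74, -1, 38) -29.5 shift [3.2, 2.6, 37.4] rot [-0.012, 0.013, 0.001]
```

The full tilt over the knob runs into joint limits, so I will push the bar's claw end sideways with shut fingers and a less tilted tool. First I back off and compute.

```bash
python3 -m jog '[[0.6,[0,0,-20],[0,0,0]],[0,[0,0,-50],[0,0,0]],[0,[0,0,-70],[0,0,0]],[0,[0,0,-70],[0,0,0]],[0,[0,0,-70],[0,0,0]]]'; cat >> h.py <<'E'
def tool2(psi,tilt):  # tool axis leans tilt deg to the low front (32 = deck normal)
    p=np.radians(psi); z=-R.from_rotvec(np.radians(32-tilt)*EY).apply(ND)
    y=np.cos(p)*XD+np.sin(p)*EY; y-=z*(y@z); y/=np.linalg.norm(y); return np.c_[np.cross(y,z),y,z]
def go2(p,T,uvh,psi,tilt):
    d=T.T@(W(*uvh)-p)*1000; r=R.from_matrix(T.T@tool2(psi,tilt)).as_rotvec()
    print(uvh,psi,tilt,"shift",d.round(1).tolist(),"rot",r.round(3).tolist())
E
python3 - <<'E'
from h import *
from rig import env
p,T=state(env)
print(tool2(-29.5,16)[:,2], W(-96,49,44))
go2(p,T,(-96,49,110),-29.5,16)
c=np.load("pics/top0.npz"); Pt=cloud(c); print("stack",Pt[300:320:6,275:292:6].reshape(-1,3).round(3).tolist())
E
```

```text
t: 12.7
eef_pos: [0.471, -0.0669, 0.1734]
tool_rot: [0.092, 0.727, 0.632, 0.252]
ft_force: [0.1, 0.0, -0.4]
grip_width: -0.0
grasp_force: 0.0
t 12.7 uvh [-75.7  -2.5 145.7] xyz [ 0.471 -0.067  0.173] F [ 0.1  0.  -0.4] F uvh [-0.1 -0.  -0.5] q [ 0.36  0.07 -0.02  2.41 -0.99  0.41  1.07] grip -0.0 0.0
[ 0.25628113  0.10146888 -0.9612617 ] [ 0.48608728 -0.00549429  0.07644187]
(-96, 49, 110) -29.5 16 shift [35.3, -42.7, 35.6] rot [0.232, -0.126, 0.015]
stack [[0.486, 0.148, 0.064], [0.486, 0.135, 0.073], [0.486, 0.123, 0.065], [0.474, 0.147, 0.077], [0.473, 0.135, 0.076], [0.473, 0.122, 0.079], [0.461, 0.147, 0.079], [0.461, 0.135, 0.08], [0.461, 0.123, 0.078], [0.45, 0.149, 0.063], [0.449, 0.135, 0.074], [0.449, 0.123, 0.078]]
```

```bash
python3 -m jog '[[0,[10,-12,9],[0.058,-0.03,0]],[0,[20,-24,18],[0.116,-0.06,0.01]],[0,[30,-36,27],[0.174,-0.09,0.01]],[0,[35,-43,36],[0.232,-0.126,0.015]],[0,[35,-43,36],[0.232,-0.126,0.015]],[0,[35,-43,36],[0.232,-0.126,0.015]]]'; python3 - <<'E'
from h import *
from rig import env
p,T=state(env); go2(p,T,(-96,49,44),-29.5,16)
E
```

```text
t: 13.3
eef_pos: [0.4529, -0.0167, 0.13]
tool_rot: [0.043, 0.751, 0.645, 0.132]
ft_force: [-0.4, -0.5, -0.1]
grip_width: 0.001
grasp_force: 0.0
t 13.3 uvh [-97.3  50.8 108. ] xyz [ 0.453 -0.017  0.13 ] F [-0.4 -0.5 -0.1] F uvh [-0.6 -0.3  0.2] q [ 0.07  0.15  0.01  2.33 -0.31  0.43  0.19] grip 0.0 0.0
(-96, 49, 44) -29.5 16 shift [7.7, 17.4, 61.1] rot [-0.004, -0.004, 0.003]
```

```bash
python3 -m jog '[[0,[3,6,20],[0,0,0]],[0,[6,12,40],[0,0,0]],[0,[8,17,61],[0,0,0]],[0,[8,17,61],[0,0,0]],[0,[8,17,61],[0,0,0]]]'; python3 - <<'E'
from h import *
from rig import env
p,T=state(env)
c=env.read_camera("side"); cv2.imwrite("pics/side4.png",c["pixels"][180:280,280:430].repeat(4,0).repeat(4,1))
for th in (61,51,41,31,21,11,1):
    for b in (24,):
        a=np.radians(th); e=np.array([np.cos(a),np.sin(a)]); s=np.array([-np.sin(a),np.cos(a)])
        q=np.array([-74,-1])+33*e+(b+7)*s; d=T.T@(W(*q,44)-p)*1000; print(th,q.round(),d.round().tolist())
E
```

```text
t: 13.8
eef_pos: [0.4847, -0.0074, 0.0767]
tool_rot: [0.043, 0.753, 0.643, 0.131]
ft_force: [0.4, -0.0, 0.3]
grip_width: 0.004
grasp_force: 0.0
t 13.8 uvh [-97.6  47.7  45.3] xyz [ 0.485 -0.007  0.077] F [ 0.4 -0.   0.3] F uvh [ 0.5 -0.1  0.1] q [ 0.07  0.31 -0.03  2.29 -0.36  0.3   0.22] grip 0.0 0.0
61 [-85.  43.] [2.0, 13.0, -2.0]
51 [-77.  44.] [7.0, 19.0, -4.0]
41 [-69.  44.] [11.0, 25.0, -7.0]
31 [-62.  43.] [13.0, 33.0, -9.0]
21 [-54.  40.] [15.0, 40.0, -11.0]
11 [-48.  36.] [14.0, 48.0, -13.0]
1 [-42.  31.] [13.0, 55.0, -14.0]
```

View pics/side4.png

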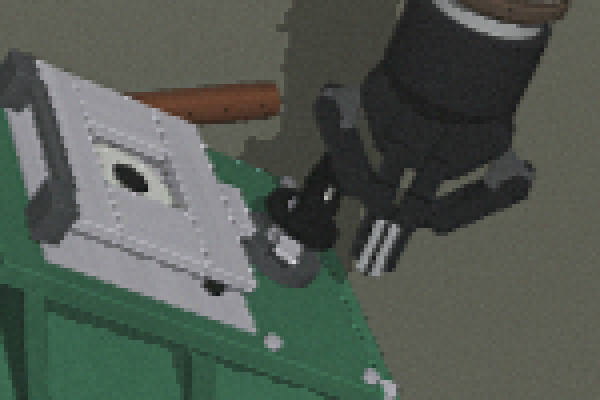

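The picture shows the shut fingertips at (375,245), beside the knob's claw end at (300,235) and at the same height. I push in an arc.

```bash
python3 -m jog '[[0,[1,6,-1],[0,0,0]],[0,[2,13,-2],[0,0,0]],[0,[5,16,-3],[0,0,0]],[0,[7,19,-4],[0,0,0]],[0,[9,22,-5],[0,0,0]],[0,[11,25,-7],[0,0,0]],[0,[11,25,-7],[0,0,0]]]'; python3 - <<'E'
from h import *
from rig import env
p,T=state(env)
c=env.read_camera("side"); cv2.imwrite("pics/side5.png",c["pixels"][180:280,280:430].repeat(4,0).repeat(4,1))
for th in (41,31,21,11,1):
        a=np.radians(th); e=np.array([np.cos(a),np.sin(a)]); s=np.array([-np.sin(a),np.cos(a)])
        q=np.array([-74,-1])+33*e+31*s; d=T.T@(W(*q,44)-p)*1000; print(th,q.round(),d.round().tolist())
E
```

```text
t: 14.55
eef_pos: [0.5053, -0.0007, 0.0895]
tool_rot: [0.04, 0.753, 0.644, 0.129]
ft_force: [-7.0, -1.9, -3.4]
grip_width: -0.003
grasp_force: 3.5
t 14.55 uvh [-72.4  46.4  44.7] xyz [ 0.505 -0.001  0.089] F [-7.  -1.9 -3.4] F uvh [-7.9  0.8  0.9] q [ 0.02  0.32  0.01  2.24 -0.33  0.36  0.17] grip -0.0 3.5
41 [-69.  44.] [-0.0, 4.0, -0.0]
31 [-62.  43.] [2.0, 11.0, -2.0]
21 [-54.  40.] [3.0, 18.0, -5.0]
11 [-48.  36.] [3.0, 26.0, -7.0]
1 [-42.  31.] [2.0, 34.0, -8.0]
```

View pics/side5.png

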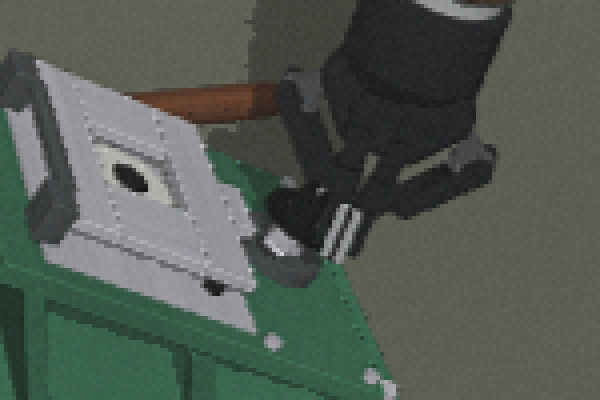

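The fingertips at (340,235) bear on the bar end with about 8 N, and the bar has begun to turn. I keep going with a smaller radius.

```bash
python3 -m jog '[[0,[-2,4,0],[0,0,0]],[0,[-2,7,-1],[0,0,0]],[0,[-2,11,-2],[0,0,0]],[0,[-2,14,-3],[0,0,0]],[0,[-2,18,-5],[0,0,0]],[0,[-2,22,-6],[0,0,0]],[0,[-3,26,-7],[0,0,0]],[0,[-3,26,-7],[0,0,0]]]'; python3 - <<'E'
from h import *
from rig import env
p,T=state(env)
c=env.read_camera("side"); cv2.imwrite("pics/side6.png",c["pixels"][180:280,280:430].repeat(4,0).repeat(4,1))
E
```

```text
t: 15.4
eef_pos: [0.5334, -0.009, 0.1043]
tool_rot: [0.044, 0.753, 0.644, 0.132]
ft_force: [-0.9, -1.0, 1.3]
grip_width: -0.003
grasp_force: 0.0
t 15.4 uvh [-45.   28.3  44.9] xyz [ 0.533 -0.009  0.104] F [-0.9 -1.   1.3] F uvh [-0.3 -0.6  1.7] q [ 0.03  0.32  0.02  2.17 -0.31  0.41  0.16] grip -0.0 0.0
```

View pics/side6.png

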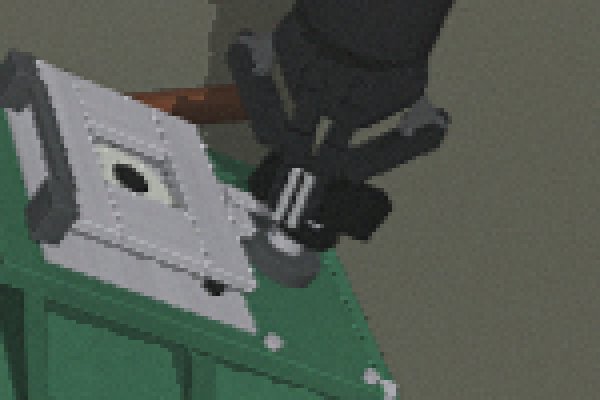

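The force has vanished and the bar now lies upslope, running from the claw at (250,205) to its free end at (375,210), so it has snapped over. I retreat left and up, then verify.

```bash
python3 -m jog '[[0,[7,-4,0],[0,0,0]],[0,[14,-8,0],[0,0,0]],[0,[17,-10,-30],[0,0,0]],[0,[17,-20,-75],[0,0,0]],[0,[17,-30,-120],[0,0,0]],[0,[17,-40,-160],[0,0,0]],[0,[17,-40,-160],[0,0,0]],[0,[17,-40,-160],[0,0,0]]]'; python3 - <<'E'
from h import *
from rig import env
p,T=state(env)
for k in("side","top"):
    c=env.read_camera(k); P=cloud(c); hsv=cv2.cvtColor(c["pixels"],cv2.COLOR_BGR2HSV); m=c["z_map"]>0
    P=P[m];H=hsv[m]; U=np.c_[(P-C)@XD,(P-C)@EY,(P-C)@ND]*1000
    g=(abs(U[:,1])<100)&(abs(U[:,0])<125)
    b=g&(H[:,2]<60)&(U[:,2]>55)&(U[:,2]<75)&(U[:,0]<0)
    if b.sum()>10: print(k,"bar",b.sum(),cv2.minAreaRect(U[b][:,:2].astype(np.float32)))
    d=g&(abs(U[:,1])<70)&(H[:,1]<45)&(H[:,2]>80)&(U[:,2]>12)&(U[:,2]<60)&(U[:,0]>-20)&(U[:,0]<75)
    if d.sum()>50: print("cover",np.linalg.lstsq(np.c_[U[d][:,:2],np.ones(d.sum())],U[d][:,2],rcond=None)[0])
    cv2.imwrite(f"pics/{k}7.png",c["pixels"][120:340,180:500].repeat(2,0).repeat(2,1))
E
```

```text
t: 16.25
eef_pos: [0.4556, -0.0012, 0.2515]
tool_rot: [0.044, 0.752, 0.644, 0.133]
ft_force: [0.7, 0.8, -0.5]
grip_width: -0.002
grasp_force: 0.0
t 16.25 uvh [-25.9  64.2 206.6] xyz [ 0.456 -0.001  0.252] F [ 0.7  0.8 -0.5] F uvh [ 0.6  0.5 -0.9] q [-0.06 -0.07  0.09  2.21 -0.16  0.75 -0.02] grip -0.0 0.0
side bar 229 ((-73.67383575439453, 0.5039739608764648), (21.608278274536133, 84.81014251708984), 88.28270721435547)
cover [-8.88075335e-03  3.05156813e-04  2.44538917e+01]
top bar 263 ((-73.35330200195312, -0.7355632781982422), (18.26150894165039, 84.2580795288086), 89.43610382080078)
cover [-1.17964438e-02 -1.80542861e-03  2.30449182e+01]
```

View pics/side7.png

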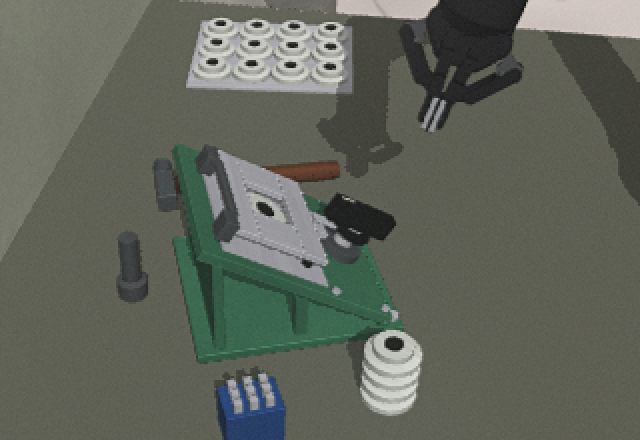

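The cover is flat, the bar points upslope with its claw over the tongue (325,220), the bystanders are in place and the robot is clear.

```bash
python3 -c "
from rig import env
print(env.finish_job())"
```

```text
the job is handed in; nothing more can be done
None
```

The job is handed in, though no verdict came back: the last measurements show the cover shut, the knob locked and released, and the robot clear; the bystanders looked unmoved in the last picture.

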